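# Clear the dumpling board: nest the sauce pans, handles fanned, and lid the top one

## Task

Clear the wooden board for folding: set the largest of the three little pans in the middle of the round cork mat, nest the medium one in it and the small one in that, each standing flat on the floor of the pan below, with the handles fanned so that each clears the one below: about 45 degrees from one to the next, all the same way round, the medium handle in the middle. Last, put the lid on the small pan, turned so that its tongue drops into the pouring lip and it lies flush on the rim. Set things down, do not drop them, and leave the glass dish and the dumpling mold where they are.

Things in the scene. Friction and masses are not known exactly. Their poses are not given: they have to be found in the camera images.
- board: Wooden dumpling board, 400 (x) x 580 (y) x 18 mm thick, fixed to the table; origin under its centre at table height, top face 18 mm above it. The pans and the lid start standing on it.
- mat: Round cork pot mat, 170 mm across, 8 mm thick, fixed to the table left of the board; origin under its centre at table height, top face 8 mm above it.
- pan_large: The largest of three small steel sauce pans, alike but for size: 120 mm over the rim, 50 mm deep (outside), tapered to 106 mm at the base, wall 2 mm, floor 3 mm, about 280 g. Origin: centre of the underside, z up; black handle along +x, pouring lip in the rim at +y.
- pan_medium: The middle one of three small steel sauce pans, alike but for size: 100 mm over the rim, 56 mm deep (outside), tapered to 86 mm at the base, wall 2 mm, floor 3 mm, about 220 g. Origin: centre of the underside, z up; black handle along +x, pouring lip in the rim at +y. Nested, it stands 3 mm above the large pan's origin, with about 7 mm of play all round.
- pan_small: The smallest of three small steel sauce pans, alike but for size: 80 mm over the rim, 62 mm deep (outside), tapered to 66 mm at the base, wall 2 mm, floor 3 mm, about 170 g. Origin: centre of the underside, z up; black handle along +x, pouring lip in the rim at +y. Nested, it stands 3 mm above the medium pan's origin, with about 7 mm of play all round.
- pan_large_grip (a point): Middle of the large pan's handle, 123 mm from the pan's axis and 60 mm above its underside; axes as the pan's. The handle is a level bar 16 mm wide (y), 12 mm high (z) and 90 mm long (x) on a rising steel strap from the rim; it can be taken across its width from above anywhere along it.
- pan_medium_grip (a point): Middle of the medium pan's handle, 113 mm from the pan's axis and 66 mm above its underside; axes as the pan's. The handle is a level bar 16 mm wide (y), 12 mm high (z) and 90 mm long (x) on a rising steel strap from the rim; it can be taken across its width from above anywhere along it.
- pan_small_grip (a point): Middle of the small pan's handle, 103 mm from the pan's axis and 72 mm above its underside; axes as the pan's. The handle is a level bar 16 mm wide (y), 12 mm high (z) and 90 mm long (x) on a rising steel strap from the rim; it can be taken across its width from above anywhere along it.
- lip (a point): Middle of the small pan's pouring lip, at the height of the rim: 40 mm from the pan's axis along its +y, 62 mm above its underside. The lip is a notch in the rim 21 mm wide and 6 mm deep, with a short spout reaching 7 mm outward.
- lid: Steel lid of the small pan, 70 g, right way up: plate 81 mm across, 2 mm thick, its underside 4 mm above the origin; under it a disc 69 mm across that enters the pan's 76 mm mouth. Round black knob 23 mm across, 14 to 32 mm above the origin. Origin: centre of the underside, z up, +x to the tongue. Home, its origin is 58 mm above the small pan's and its +x points along the pan's +y.
- tongue (a point): The lid's tongue at the plate's underside, 40 mm from the lid's axis along +x; meets point lip when home. The tongue is 13 mm wide, reaches 46 mm from the axis and 4 mm below the plate, and fits only the pouring lip (4 mm of play either side): elsewhere it rides on the rim and the lid stays tipped.
- dish: Bystander: cut-glass dish, 110 mm across, 36 mm high; origin under its centre.
- mold: Bystander: purple plastic dumpling press mold lying open, about 270 x 92 mm, 16 mm high; origin at its hinge, on the table.

How it is judged:
By the outcome, as a careful person would: the job done as asked, in the order asked, and still so for the second after the job is handed in, with the robot touching nothing.
It also fails if it takes over 72 s, if anything falls off the work surface, if the arm or the gripper's body presses on something with over 40 N, if the wrist force passes 120 N, or if a joint passes its speed limit or range.

## Robot

A 6-joint arm with a two-finger parallel gripper is mounted at the origin on the work surface. World frame = base frame: x ahead of the robot, y to its left, z up, the work surface at z = 0. Lengths are in m, angles in rad, forces in N, time in s.
With the tool pointing down it reaches from about 0.325 to 0.775 m from the base axis. Payload 9.3 kg.
Tool frame: the origin (TCP) lies midway between the tips of the shut fingers; the grasp point (between the pads) lies 19 mm behind it; z points along the fingers, y is the line along which they close (so a half turn about z gives the same grasp; the last joint's range is limited). The gripper opens to 85 mm and grips with 20 to 120 N. Pads are 22 mm wide; open, the fingers measure 114 mm over their backs; the gripper's body (76 mm by 85 mm) begins 54 mm behind the grasp point. The pads swing forward as they close: fully open they stand 13 mm farther back than shut.
Start: joints at [1.054, 0.259, 0.021, 1.334, 0, 1.418], TCP at [0.196, 0.514, 0.231] pointing down, gripper open.
Joint ranges: [-3.04, 3.04], [-0.91, 1.82], [-1.04, 1.36], [-1.92, 1.95], [-1.52, 1.45], [-3.14, 3.14]. Speed limits (rad/s): [2.22, 2.22, 2.79, 3.14, 3.14, 3.14].

## Interface

Orientations are given as a 3x3 rotation matrix whose columns are the frame's x, y, z axes.
In Python, from plant import manip gives the robot as it stands. The module is installed in compiled form; this text tells all that it offers.
- The arm moves only by the shell command python3 -m inch 'ROWS' [FORCE]. ROWS is JSON, a list of rows, each a list of 3 entries, a list of its own where there are three numbers: the shift along the tool's x, y, z in mm, then the turn about the tool's z in rad, then the finger opening in mm, from 0 to 85.4. In form: [[[x, y, z], yaw, fingers], ...]. A call has exactly 5 rows; each row shifts and turns the commanded pose from where the row before left it, along the tool's axes as they then stand; what a row does not reach is not made up. A row lasts 1/8 s, in which the tool goes at most 62.5 mm and 10.7 degrees, less where a joint would pass 70% of its speed; a pose out of reach is approached as far as the arm can. A call is refused whole if a number of a shift passes 62.5 or a number of a turn 0.188, either way. A call with a gripper value outside its range is refused whole. The fingers move at their own pace and stop on an object; FORCE is the grip in N (left out, the last holds). Time passes only in rows, so rows that do not move let the fingers close, or fill a call up. It gives the time, the measured TCP pose, the force, the opening and the grip force at its end, in the units of the state.
- manip.state(): the state, without advancing time (a new reading comes with each control period).
- manip.get_image(name): name is "scene" or "top" or "wrist"; returns (picture, depth): 400x640x3 uint8, red, green, blue; 400x640 float32, m along the optical axis (not along the pixel's ray), 0 where there is no reading.
- manip.camera_info(name): a dict with "camera_matrix" (3x3 intrinsics, pixels), "R" (3x3) and "t" (3): a world point X has camera coordinates R X + t. Camera axes: x right, y down, z forward; pixel columns grow to the right and rows downward; lengths in m; the calibration is good to about 2 mm. A picture is of the moment at which its call begins: read the wrist's pose just before it. camera_info takes no time and is no camera call; for the wrist camera it gives the pose at the moment of the call.
- manip.job_done(): hands the job in; it is judged then, once.
The state is a dict: "t": time; "q": joint angles; "joint_vel": joint speeds; "joint_torque": joint torques, N m; "ee_pos": TCP position; "tcp_rot": TCP orientation; "force": force on the tool from outside, world axes, zero at the start; "wrist_torque": the same for the moment, N m; "gripper_width": finger opening in m; "grip_force": force on a finger pad.
Only numpy, scipy, OpenCV 4.12 (cv2) and the standard library are available. Lean on these libraries where they do the work, as an engineer would, in place of code of your own. Each camera call takes 0.05 s, during which the arm holds its last target. There are 200 camera calls.

## Working session

There is one attempt and no reset: what is moved stays moved. The work goes in short steps, Python scripts to look and compute and a shell command to move; the robot and the scene stay as the last step left them, time stands still between calls to the robot, and variables do not carry over. Pictures are saved under pics/ and viewed, at most 10 in all, crops included, and the job is handed in when it is done.

```bash
mkdir -p pics; ls
python3 - <<'E'
from plant import manip
import cv2,numpy as np
s=manip.state();print(s['t'],s['ee_pos'],s['tcp_rot'],s['gripper_width'])
for n in['top','scene']:
    im,d=manip.get_image(n);cv2.imwrite(f'pics/{n}0.png',im[:,:,::-1]);np.savez(f'{n}0.npz',im=im,d=d)
    c=manip.camera_info(n);print(n,c)
E
```

```text
pics
0.0 [0.19556054 0.51376    0.23066007] [[-9.34555620e-01  3.55816405e-01 -6.92184055e-04]
 [ 3.55817002e-01  9.34554924e-01 -1.16409003e-03]
 [ 2.32681688e-04 -1.33419773e-03 -9.99999083e-01]] 0.08570188656416244
top {'camera_matrix': array([[441.03529678,   0.        , 312.76729116],
       [  0.        , 441.03529678, 197.2728872 ],
       [  0.        ,   0.        ,   1.        ]]), 'R': array([[-2.45090954e-02, -9.99695111e-01, -2.99805212e-03],
       [-9.93668903e-01,  2.46900450e-02, -1.09601609e-01],
       [ 1.09642215e-01,  2.92834871e-04, -9.93971076e-01]]), 't': array([0.05647109, 0.55344729, 1.58001712])}
scene {'camera_matrix': array([[419.74516774,   0.        , 314.07037167],
       [  0.        , 419.74516774, 195.84353814],
       [  0.        ,   0.        ,   1.        ]]), 'R': array([[-0.1840614 ,  0.98290908,  0.00333679],
       [ 0.55844403,  0.10736773, -0.82256455],
       [-0.80886443, -0.14953897, -0.56866196]]), 't': array([ 0.06621184, -0.25208209,  1.82799718])}
```

View pics/top0.png

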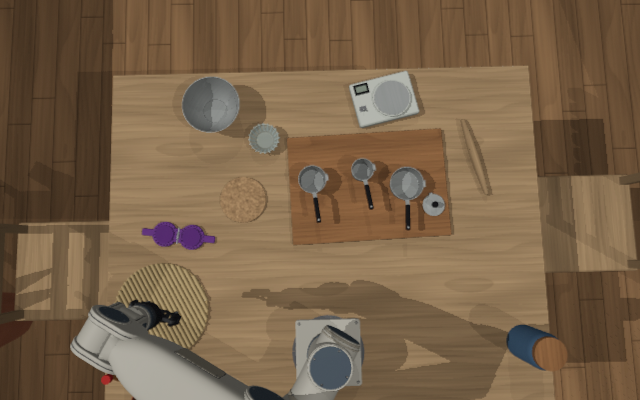

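View pics/scene0.png

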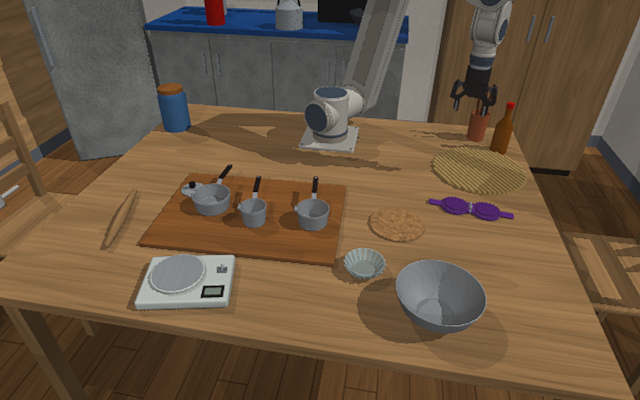

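The top view shows the medium pan at (312,180), the small pan at (363,170), the large pan at (407,184) and the lid knob at (435,205). The mat is at (243,199), the dish at (264,138) and the mold at (180,236). All the handles point toward the robot. Next I'll measure these positions.

```bash
cat > h.py <<'E'
import numpy as np,cv2
from plant import manip
def cast(uv,z,c):
    "pixels -> world points on plane z"
    K,R,t=c['camera_matrix'],c['R'],c['t']
    uv=np.atleast_2d(np.asarray(uv,float))
    d=np.c_[uv,np.ones(len(uv))]@np.linalg.inv(K).T@R
    o=-R.T@t
    return o+d*((z-o[2])/d[:,2])[:,None]
def proj(P,c):
    p=(np.atleast_2d(P)@c['R'].T+c['t'])@c['camera_matrix'].T
    return p[:,:2]/p[:,2:]
def cloud(d,c):
    v,u=np.nonzero(d>0);z=d[v,u]
    p=np.c_[u*z,v*z,z]@np.linalg.inv(c['camera_matrix']).T
    out=np.full(d.shape+(3,),np.nan);out[v,u]=(p-c['t'])@c['R'];return out
def axis(P):
    m=P[:,:2].mean(0);w=np.linalg.svd(P[:,:2]-m)[2][0];return m,w
E
python3 - <<'E'
from h import *
z=np.load('top0.npz');im,d=z['im'],z['d'];c=manip.camera_info('top')
X=cloud(d,c)
g=im.max(2)
n,l,st,ce=cv2.connectedComponentsWithStats(((g<45)).astype(np.uint8))
for i in range(1,n):
    x,y,w,h,a=st[i]
    if a>12 and 280<ce[i][0]<460 and 130<ce[i][1]<250:
        v,u=np.nonzero(l==i);P=cast(np.c_[u,v],.08,c);m,w_=axis(P)
        s=(P[:,:2]-m)@w_
        print('dark',ce[i],a,m.round(4),w_.round(3),np.ptp(s).round(3),'z',np.nanmedian(X[l==i][:,2]).round(4))
# heights
for n_,(u,v) in dict(mat=(243,199),board=(340,225),med=(312,180),small=(363,170),large=(407,184),lid=(435,205)).items():
    print(n_,X[v,u].round(4))
# rims: depth points in height bands around each pan
for n_,(u,v),zz in [('med',(312,180),.074),('small',(363,170),.080),('large',(407,184),.068)]:
    b=np.zeros(g.shape,bool);b[v-22:v+18,u-22:u+22]=1
    p=X[b&(np.abs(X[:,:,2]-zz)<.006)&(g>=60)]
    (cx,cy),r=cv2.minEnclosingCircle(p[:,:2].astype(np.float32));print(n_,cx,cy,r,len(p))
hsv=cv2.cvtColor(im,cv2.COLOR_RGB2HSV)
b=np.zeros(g.shape,bool);b[170:230,210:275]=1
p=X[b&(np.abs(X[:,:,2]-.008)<.003)];print(len(p))
cv2.imwrite('pics/crop1.png',cv2.resize(im[150:250,210:460,::-1],None,fx=3.2,fy=3.2,interpolation=cv2.INTER_CUBIC))
E
```

```text
dark [368.24657534 194.5890411 ] 73 [ 0.5539 -0.1538] [-0.983 -0.182] 0.072 z 0.0955
dark [316.52941176 207.64705882] 68 [0.5121 0.0304] [-0.992 -0.129] 0.072 z 0.0898
dark [434.70833333 204.        ] 24 [ 0.5146 -0.3869] [ 0.159 -0.987] 0.018 z 0.0503
dark [407.5 215. ] 84 [ 0.4782 -0.2891] [-0.999  0.049] 0.071 z 0.0832
mat [0.5576 0.3018 0.0042]
board [ 0.4519 -0.0545  0.0126]
med [0.6196 0.0441 0.0231]
small [ 0.6514 -0.1446  0.0275]
large [ 0.5957 -0.3044  0.0255]
lid [ 0.5138 -0.3967  0.0478]
med 0.6074299216270447 0.0459660142660141 0.057443391531705856 71
small 0.6382646560668945 -0.13745537400245667 0.048974987119436264 70
large 0.5916404128074646 -0.2956506907939911 0.0631188377737999 89
1158
```

View pics/crop1.png

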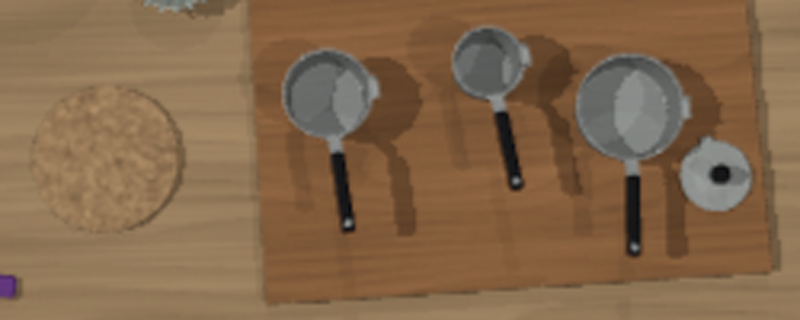

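The crop shows all three handles pointing in -x with their lips to the right, and the lid tongue pointing up and slightly left. The mat is centred at about (243.4,199.7) in the full picture. Next I'll cross-check against the second view and work out the first move.

```bash
cat >> h.py <<'E'
def to(p,ang=None,s=None):
    "tool-frame shift (mm) and yaw (rad) to reach world TCP p with tool x at world angle ang (deg)"
    s=s or manip.state();R=s['tcp_rot'];d=R.T@(np.array(p)-s['ee_pos'])*1e3
    a=np.degrees(np.arctan2(R[1,0],R[0,0]));y=0 if ang is None else -np.radians((ang-a+180)%360-180)
    return 'first shift',d.round(1),'then yaw',round(y,3),'| ang',a.round(1)
E
python3 - <<'E'
from h import *
ct=manip.camera_info('top');cs=manip.camera_info('scene')
print('mat top',cast([243.4,199.7],.008,ct))
z=np.load('scene0.npz');im=z['im'];hsv=cv2.cvtColor(im,cv2.COLOR_RGB2HSV)
print('mat hsv',hsv[224,397],'table',hsv[224,460],hsv[250,397])
im_t=np.load('top0.npz')['im'];ht=cv2.cvtColor(im_t,cv2.COLOR_RGB2HSV)
print(ht[195:203:3,240:247:3].reshape(-1,3).mean(0),ht[195:203,272:280].reshape(-1,3).mean(0))
# lid: plate centre & tongue by top crop pixels
f=lambda x,y:np.array([x/3.2+210-.34,y/3.2+150-.34])
print('lid plate',cast(f(716,176),.024,ct),'tongue tip',cast(f(706,142),.022,ct),'knob',cast([434.7,204],.05,ct))
for n,x,y,zz in[('med',327,94,.074),('small',488,62,.08),('large',630,107,.068)]:print(n,cast(f(x,y),zz,ct))
for n,x,y,zz in[('med',349,231,.09),('small',517,189,.096),('large',634,254,.084)]:print(n,'end',cast(f(x,y),zz,ct))
cw=manip.camera_info('wrist');s=manip.state();R=s['tcp_rot']
print('wrist cam in tool',R.T@(-cw['R'].T@cw['t']-s['ee_pos']),(cw['R']@R).round(3),cw['camera_matrix'][0])
print(to([.5,.3,.3],177))
E
```

```text
mat top [[0.55449623 0.29978324 0.008     ]]
mat hsv [ 15 137 153] table [ 16 126 140] [ 16 122 138]
[ 15.88888889 108.11111111 153.33333333] [ 16.84375   98.125    152.828125]
lid plate [[ 0.51726301 -0.39756089  0.024     ]] tongue tip [[ 0.55684912 -0.38878197  0.022     ]] knob [[ 0.51727909 -0.39521154  0.05      ]]
med [[0.61541757 0.04446199 0.074     ]]
small [[ 0.6460249  -0.13561665  0.08      ]]
large [[ 0.59319672 -0.29372502  0.068     ]]
med end [[0.46122554 0.02409474 0.09      ]]
small end [[ 0.50217925 -0.16023468  0.096     ]]
large end [[ 0.42871691 -0.2868992   0.084     ]]
wrist cam in tool [ 0.07409654  0.00023186 -0.14351964] [[ 0.001  1.     0.   ]
 [-0.956  0.001 -0.292]
 [-0.292  0.     0.956]] [305.8177802   0.        314.8269928]
('first shift', array([-360.5,  -91.5,  -69.2]), 'then yaw', np.float64(-0.311), '| ang', np.float64(159.2))
```

```bash
python3 -m inch '[[[-54,-20,-3],0,85],[[-54,-20,-3],0,70],[[-54,-20,-3],0,60],[[-54,-20,-3],0,50],[[-54,-20,-3],0,50]]' 60
python3 -m inch '[[[-54,-20,-3],0,50],[[-54,-20,-3],0,50],[[-17,-51,5],0,50],[[-17,-51,5],0,50],[[-17,-51,5],0,50]]'
python3 -m inch '[[[-17,-51,5],0,50],[[-17,-51,5],0,50],[[-17,-51,5],0,50],[[-17,-51,5],0,50],[[-17,-51,5],0,50]]'
python3 -m inch '[[[-17,-51,5],0,50],[[-17,-51,5],0,50],[[0,0,0],-0.16,50],[[0,0,0],-0.15,50],[[0,0,0],0,50]]'
cat >> h.py <<'E'
def look(n,name):
    s=manip.state();c=manip.camera_info(n);im,d=manip.get_image(n)
    cv2.imwrite(f'pics/{name}.png',im[:,:,::-1]);np.savez(f'{name}.npz',im=im,d=d,**c);return s,c,im,d
E
python3 - <<'E'
from h import *
s,c,im,d=look('wrist','w1');print(s['t'],s['ee_pos'],s['tcp_rot'].round(3),s['force'])
E
```

```text
t: 0.72
ee_pos: [0.4135, 0.323, 0.2462]
tcp_rot: [[-0.935, 0.356, -0.0], [0.356, 0.935, -0.0], [0.0, -0.0, -1.0]]
force: [1.1, 0.2, 0.4]
gripper_width: 0.0499
grip_force: 0.0
t: 1.35
ee_pos: [0.492, 0.0858, 0.2367]
tcp_rot: [[-0.935, 0.356, -0.001], [0.356, 0.935, -0.0], [0.001, -0.0, -1.0]]
force: [0.5, -0.2, 0.6]
gripper_width: 0.0501
grip_force: 0.0
t: 1.98
ee_pos: [0.4806, -0.1827, 0.212]
tcp_rot: [[-0.935, 0.356, -0.0], [0.356, 0.935, 0.0], [0.0, 0.0, -1.0]]
force: [0.9, 0.5, -0.3]
gripper_width: 0.0499
grip_force: 0.0
t: 2.6
ee_pos: [0.4763, -0.2885, 0.2019]
tcp_rot: [[-0.998, 0.055, -0.001], [0.055, 0.998, 0.001], [0.001, 0.0, -1.0]]
force: [0.1, -0.1, -0.0]
gripper_width: 0.0499
grip_force: 0.0
2.6 [ 0.47634456 -0.28853826  0.20187654] [[-0.998  0.055 -0.001]
 [ 0.055  0.998  0.001]
 [ 0.001  0.    -1.   ]] [ 0.05492818 -0.11338414 -0.02346663]
```

View pics/w1.png

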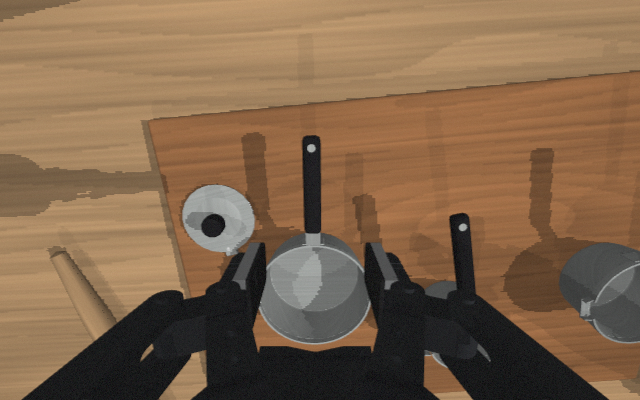

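The wrist view shows the large pan's handle at (312,136)-(313,233), its rim around (315,293), the lid plate at (218,218), the knob at (213,226) and the tongue at (230,252).

```bash
cat >> h.py <<'E'
def handle(im,c,box,ztop,thr=50):
    "bar seen from above: centre of top face outline, outward angle, length, width"
    m=np.zeros(im.shape[:2],np.uint8);x0,y0,x1,y1=box
    m[y0:y1,x0:x1]=(im[y0:y1,x0:x1].max(2)<thr)
    n,l,st,ce=cv2.connectedComponentsWithStats(m);i=1+np.argmax(st[1:,4])
    k=cv2.morphologyEx((l==i).astype(np.uint8),cv2.MORPH_CLOSE,np.ones((5,5)))
    v,u=np.nonzero(k);P=cast(np.c_[u,v],ztop,c)[:,:2]
    (cx,cy),(w,h),a=cv2.minAreaRect((P*1e3).astype(np.float32))
    mm,w_=axis(P)
    return dict(rect=np.round([cx,cy],1),wh=np.round([w,h],1),mean=(mm*1e3).round(1),ang=np.degrees(np.arctan2(w_[1],w_[0])).round(1)%180)
E
python3 - <<'E'
from h import *
z=np.load('w1.npz');im,d=z['im'],z['d'];c=z
print(handle(im,c,(295,125,330,240),.084))
# rim circle: bottom arc points in image by eye -> fit on plane .068
uv=np.array([[261,300],[268,320],[285,336],[315,343],[345,334],[362,316],[369,296],[355,258],[276,258]])
P=cast(uv,.068,c)[:,:2]*1e3;A=np.c_[2*P,np.ones(len(P))];q=np.linalg.lstsq(A,(P**2).sum(1),rcond=None)[0];print('rim',q[:2],np.sqrt(q[2]+q[:2]@q[:2]))
print('handle tip mid',cast([312,136],.084,c)*1e3)
# lid plate by brightness
g=im[170:265,170:265];m=((g.min(2)>110)&(np.ptp(g.astype(int),axis=2)<25)).astype(np.uint8)
m=cv2.morphologyEx(m,cv2.MORPH_CLOSE,np.ones((25,25)));cn=max(cv2.findContours(m,0,1)[0],key=cv2.contourArea)[:,0]+170
P=cast(cn,.024,c)[:,:2]*1e3;q0=np.median(P,0)
for _ in range(5):
    k=np.abs(np.linalg.norm(P-q0,axis=1)-40.5)<3
    A=np.c_[2*P[k],np.ones(k.sum())];q=np.linalg.lstsq(A,(P[k]**2).sum(1),rcond=None)[0];q0=q[:2]
print('lid',q0,np.sqrt(q[2]+q0@q0),k.sum());r=np.linalg.norm(P-q0,axis=1);i=r>43;t=(P[i]-q0).mean(0);print('tongue ang',np.degrees(np.arctan2(t[1],t[0])),r.max(),i.sum())
mk=(im[210:245,195:232].max(2)<50);v,u=np.nonzero(mk);print('knob',cast([[u.mean()+195,v.mean()+210]],.045,c)*1e3,mk.sum())
E
```

```text
{'rect': array([ 470.6, -290.8]), 'wh': array([14.8, 87.5]), 'mean': array([ 470.3, -290.7]), 'ang': np.float64(177.9)}
rim [ 593.98145934 -295.23788877] 58.601541502928626
handle tip mid [[ 427.03558799 -288.05947463   84.        ]]
lid [ 518.43165158 -399.01244601] 39.92197763516247 174
tongue ang 27.673577478158023 58.539000512083454 102
knob [[ 517.44446805 -398.1641223    45.        ]] 405
```

```bash
python3 -m inch '[[[-10,-2,40],-0.018,45],[[0,0,45],0,45],[[0,0,37],0,45],[[0,0,20],0,45],[[0,0,0],0,45]]' 100
python3 -m inch '[[[0,0,0],0,0],[[0,0,0],0,0],[[0,0,0],0,0],[[0,0,0],0,0],[[0,0,-10],0,0]]' 100
python3 -m inch '[[[0,0,-10],0,0],[[0,0,-20],0,0],[[0,0,-30],0,0],[[0,0,-30],0,0],[[0,0,0],0,0]]' 100
python3 - <<'E'
from h import *
s,c,im,d=look('wrist','w2')
E
```

```text
t: 3.28
ee_pos: [0.4858, -0.2901, 0.059]
tcp_rot: [[-0.999, 0.038, -0.002], [0.038, 0.999, 0.002], [0.002, 0.002, -1.0]]
force: [1.5, -0.1, -0.4]
gripper_width: 0.0446
grip_force: 0.0
t: 3.9
ee_pos: [0.4858, -0.2905, 0.0701]
tcp_rot: [[-0.999, 0.036, -0.001], [0.036, 0.999, 0.001], [0.002, 0.001, -1.0]]
force: [-0.6, -1.1, -1.5]
gripper_width: 0.0142
grip_force: 97.6
t: 4.53
ee_pos: [0.4872, -0.2916, 0.1625]
tcp_rot: [[-0.999, 0.036, 0.003], [0.036, 0.999, -0.003], [-0.003, -0.003, -1.0]]
force: [-0.9, 1.1, -4.1]
gripper_width: 0.0137
grip_force: 97.7
```

View pics/w2.png

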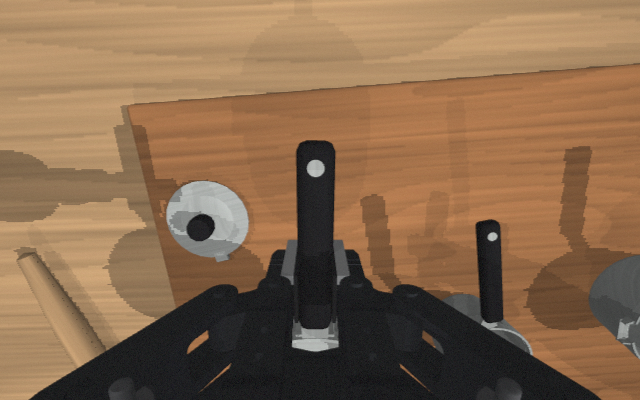

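The large pan is held by its handle at (316,141)-(316,325). The lid is at (208,219) with its tongue at (221,257). Next I'll carry the pan to the mat.

```bash
python3 -m inch '[[[2,20,0],0,0],[[4,40,0],0,0],[[5,52,0],0,0],[[5,52,0],0,0],[[5,52,0],0,0]]' 110
python3 -m inch '[[[5,52,0],0,0],[[5,52,0],0,0],[[5,52,0],0,0],[[5,52,0],0,0],[[5,52,0],0,0]]'
python3 -m inch '[[[5,52,0],0,0],[[5,52,0],0,0],[[2,37,0],0,0],[[0,0,0],0.115,0],[[0,0,0],0.11,0]]'
python3 - <<'E'
from h import *
z=np.load('w2.npz')
for n,p,zz in [('plate',[208,219],.024),('tongue',[221,257],.022),('knob',[200.5,227.5],.05)]:print(n,cast(p,zz,z)*1e3)
X=cloud(z['d'],z);h=X[150:200,308:325].reshape(-1,3);h=h[~np.isnan(h[:,2])]
A=np.c_[h[:,0]-.46,np.ones(len(h))];print('handle slope dz/dx',np.linalg.lstsq(A,h[:,2],rcond=None)[0])
s=manip.state();print(s['ee_pos'],to([.4499,.3278,.0495],165),s['force'])
E
```

```text
t: 5.2
ee_pos: [0.4717, -0.0717, 0.159]
tcp_rot: [[-0.999, 0.036, -0.002], [0.036, 0.999, 0.001], [0.002, 0.001, -1.0]]
force: [0.6, 0.4, -3.0]
gripper_width: 0.0138
grip_force: 109.6
t: 5.82
ee_pos: [0.4556, 0.1885, 0.159]
tcp_rot: [[-0.999, 0.035, -0.002], [0.035, 0.999, -0.0], [0.002, -0.0, -1.0]]
force: [1.2, -0.5, -3.0]
gripper_width: 0.0135
grip_force: 109.6
t: 6.45
ee_pos: [0.4485, 0.3285, 0.1585]
tcp_rot: [[-0.966, 0.26, -0.003], [0.26, 0.966, -0.001], [0.003, -0.002, -1.0]]
force: [0.6, -0.1, -3.0]
gripper_width: 0.0137
grip_force: 109.6
plate [[ 517.34549678 -398.24271122   24.        ]]
tongue [[ 560.32435652 -391.37651574   22.        ]]
knob [[ 515.63875102 -396.02158817   50.        ]]
handle slope dz/dx [-0.01708533  0.18581567]
[0.44852455 0.32854032 0.15852049] ('first shift', array([ -1.8,  -0.2, 109. ]), 'then yaw', np.float64(-0.001), '| ang', np.float64(165.0)) [ 0.6297473  -0.13151677 -2.99278528]
```

```bash
python3 -m inch '[[[-2,0,30],0,0],[[0,0,35],0,0],[[0,0,25],0,0],[[0,0,12],0,0],[[0,0,2],0,0]]'
python3 -m inch '[[[0,0,1],0,0],[[0,0,1],0,0],[[0,0,1],0,0],[[0,0,1],0,0],[[0,0,0],0,0]]'
```

```text
t: 7.08
ee_pos: [0.4515, 0.3272, 0.0554]
tcp_rot: [[-0.966, 0.258, -0.002], [0.258, 0.966, -0.001], [0.002, -0.001, -1.0]]
force: [-0.1, -0.4, -3.9]
gripper_width: 0.0139
grip_force: 109.7
t: 7.7
ee_pos: [0.4526, 0.3272, 0.0525]
tcp_rot: [[-0.966, 0.258, 0.0], [0.258, 0.966, 0.0], [-0.0, 0.0, -1.0]]
force: [-0.2, 0.9, -0.9]
gripper_width: 0.0139
grip_force: 109.8
```

```bash
python3 -m inch '[[[1,0,1],0,0],[[1,0,1],0,0],[[0,0,0.5],0,0],[[0,0,0.5],0,0],[[0,0,0],0,0]]'
```

```text
t: 8.32
ee_pos: [0.4511, 0.3279, 0.0505]
tcp_rot: [[-0.966, 0.258, 0.002], [0.258, 0.966, 0.001], [-0.002, 0.001, -1.0]]
force: [-2.3, -0.5, 11.1]
gripper_width: 0.0138
grip_force: 111.6
```

```bash
python3 -m inch '[[[0,0,-0.6],0,0],[[0,0,0],0,22],[[0,0,0],0,40],[[0,0,0],0,40],[[0,0,0],0,40]]' 40
python3 -m inch '[[[0,0,-30],0,40],[[0,0,-45],0,40],[[0,0,-50],0,45],[[0,0,-15],0,45],[[0,0,0],0,45]]'
python3 - <<'E'
from h import *
s,c,im,d=look('wrist','w3');print(s['ee_pos'],s['tcp_rot'].round(3))
E
```

```text
t: 8.95
ee_pos: [0.4504, 0.3277, 0.0497]
tcp_rot: [[-0.966, 0.258, -0.0], [0.258, 0.966, -0.0], [0.0, -0.0, -1.0]]
force: [0.5, 0.5, -0.7]
gripper_width: 0.0401
grip_force: 0.0
t: 9.57
ee_pos: [0.4508, 0.3278, 0.1902]
tcp_rot: [[-0.966, 0.258, 0.001], [0.258, 0.966, 0.001], [-0.001, 0.001, -1.0]]
force: [-0.1, -0.1, -1.2]
gripper_width: 0.0449
grip_force: 0.0
[0.45078342 0.32782932 0.19024687] [[-0.966  0.258  0.001]
 [ 0.258  0.966  0.001]
 [-0.001  0.001 -1.   ]]
```

View pics/w3.png

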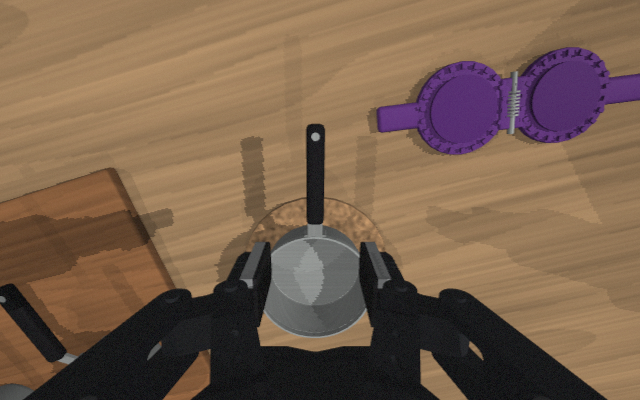

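The large pan stands on the mat with its handle at (315,125)-(315,222), the rim around (315,285) and the mat's arc from (253,230) over (316,196) to (380,238). Next I'll measure its centring.

```bash
cat >> h.py <<'E'
from scipy.optimize import least_squares
def circ(uv,z,r,c):
    P=cast(uv,z,c)[:,:2]*1e3
    return least_squares(lambda q:np.linalg.norm(P-q,axis=1)-r,P.mean(0)+[1,1],loss='soft_l1').x.round(1)
E
python3 - <<'E'
from h import *
z=np.load('w3.npz');im=z['im']
print(handle(im,z,(298,115,332,228),.074))
uv=np.array([[264,298],[276,318],[295,332],[315,336],[338,331],[355,317],[365,298],[290,243],[340,243],[315,238]])
print('rim',circ(uv,.058,60,z))
hsv=cv2.cvtColor(im,cv2.COLOR_RGB2HSV).astype(int)
# mat edge: strongest saturation/texture change, along image columns
g=cv2.cvtColor(im,cv2.COLOR_RGB2GRAY).astype(float)
uvm=np.array([[253,230],[268,212],[290,200],[316,196],[345,202],[368,220],[380,238]])
print('mat by eye',circ(uvm,.008,85,z))
cv2.imwrite('pics/c3.png',cv2.resize(im[180:260,220:410,::-1],None,fx=4,fy=4,interpolation=cv2.INTER_CUBIC))
E
```

```text
{'rect': array([436.4, 332.5]), 'wh': array([14.4, 87.8]), 'mean': array([435.8, 332.3]), 'ang': np.float64(164.8)}
rim [554.6 300.4]
mat by eye [555.4 299.5]
```

View pics/c3.png

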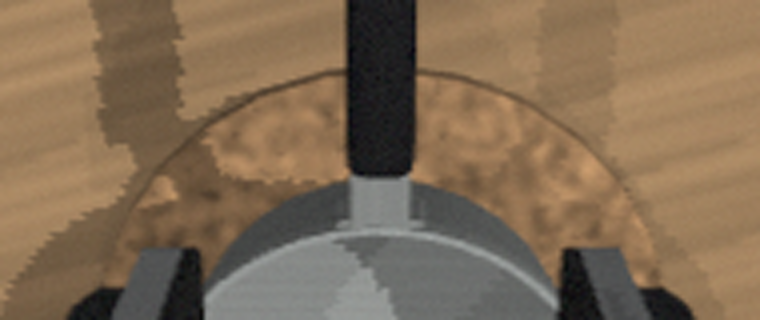

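From the crop, the pan is centred on the mat to within about 1 mm. Next is the medium pan.

```bash
python3 -m inch '[[[-21,-46,-2],0,45],[[-22,-46,-2],0,45],[[-22,-46,-2],0,45],[[-22,-46,-2],0,45],[[-21,-46,-2],0,45]]' 60
python3 -m inch '[[[-21,-45,0],0,45],[[0,0,0],-0.131,45],[[0,0,0],-0.131,45],[[0,0,0],-0.131,45],[[0,0,0],0,45]]'
python3 - <<'E'
from h import *
s,c,im,d=look('wrist','w4');print(s['ee_pos'])
z=np.load('w4.npz')
print('expect px',proj([.5035,.0297,.09],z))
print(handle(im,z,(280,90,350,240),.090))
g=im.max(2);print(np.nonzero(g[100:240,315]<50)[0][[0,-1]]+100)
E
```

```text
t: 10.25
ee_pos: [0.4949, 0.076, 0.1979]
tcp_rot: [[-0.966, 0.258, -0.003], [0.258, 0.966, 0.0], [0.003, -0.001, -1.0]]
force: [0.4, -0.3, -0.5]
gripper_width: 0.0451
grip_force: 0.0
t: 10.88
ee_pos: [0.5036, 0.0287, 0.1981]
tcp_rot: [[-0.991, -0.131, -0.003], [-0.131, 0.991, 0.0], [0.003, 0.001, -1.0]]
force: [-0.0, 0.2, -0.1]
gripper_width: 0.0451
grip_force: 0.0
[0.50360302 0.02873371 0.19812588]
expect px [[315.8461496  195.76791471]]
{'rect': array([501.9,  28.3]), 'wh': array([84.5, 14.5]), 'mean': array([501.5,  28. ]), 'ang': np.float64(7.1)}
[144 239]
```

```bash
python3 -m inch '[[[-15,0,40],0.007,45],[[0,0,45],0,45],[[0,0,33],0,45],[[0,0,15],0,45],[[0,0,0],0,45]]' 100
python3 -m inch '[[[0,0,0],0,0],[[0,0,0],0,0],[[0,0,0],0,0],[[0,0,0],0,0],[[0,0,-10],0,0]]' 110
python3 -m inch '[[[0,0,-25],0,0],[[0,0,-35],0,0],[[0,0,-35],0,0],[[0,0,-25],0,0],[[0,0,0],0,0]]' 110
python3 - <<'E'
from h import *
s,c,im,d=look('wrist','w5');print(s['ee_pos'],s['tcp_rot'].round(3))
z=np.load('w5.npz')
X=cloud(d,z);zt=s['ee_pos'][2]+.025
print(handle(im,z,(290,90,345,240),zt))
h=X[150:200,308:325].reshape(-1,3);h=h[~np.isnan(h[:,2])]
A=np.c_[h[:,0]-.48,np.ones(len(h))];print('handle slope dz/dx',np.linalg.lstsq(A,h[:,2],rcond=None)[0])
E
```

```text
t: 11.55
ee_pos: [0.5187, 0.0308, 0.0663]
tcp_rot: [[-0.992, -0.124, -0.002], [-0.124, 0.992, 0.0], [0.002, 0.0, -1.0]]
force: [-0.4, 0.1, 0.9]
gripper_width: 0.0448
grip_force: 0.0
t: 12.18
ee_pos: [0.5187, 0.0307, 0.077]
tcp_rot: [[-0.992, -0.125, -0.001], [-0.125, 0.992, 0.0], [0.001, 0.0, -1.0]]
force: [-0.6, 0.1, -2.2]
gripper_width: 0.0139
grip_force: 107.4
t: 12.8
ee_pos: [0.5199, 0.0307, 0.1988]
tcp_rot: [[-0.992, -0.125, 0.004], [-0.125, 0.992, -0.0], [-0.004, -0.001, -1.0]]
force: [0.5, -0.6, -2.4]
gripper_width: 0.0141
grip_force: 107.5
[0.51992056 0.03065372 0.19877628] [[-0.992 -0.125  0.004]
 [-0.125  0.992 -0.   ]
 [-0.004 -0.001 -1.   ]]
{'rect': array([479.5,  25.6]), 'wh': array([41.3, 14.6]), 'mean': array([479.6,  25.7]), 'ang': np.float64(7.3)}
handle slope dz/dx [-0.0124083   0.22139953]
```

```bash
python3 -m inch '[[[2,20,0],0,0],[[4,40,0],0,0],[[5,50,0],0,0],[[5,50,0],0,0],[[4,45,0],0,0]]' 110
python3 -m inch '[[[2,20,0],0,0],[[0,0,0],-0.133,0],[[0,0,0],-0.133,0],[[0,0,0],-0.132,0],[[0,0,20],0,0]]'
python3 - <<'E'
from h import *
print(to([.4700,.2513,.0593],210))
E
```

```text
t: 13.48
ee_pos: [0.472, 0.2338, 0.1956]
tcp_rot: [[-0.992, -0.125, -0.002], [-0.125, 0.992, -0.0], [0.002, -0.0, -1.0]]
force: [0.8, -0.1, -1.6]
gripper_width: 0.0138
grip_force: 107.6
t: 14.1
ee_pos: [0.4687, 0.2521, 0.1764]
tcp_rot: [[-0.865, -0.502, 0.0], [-0.502, 0.865, 0.0], [-0.0, 0.0, -1.0]]
force: [-0.8, 0.4, -2.2]
gripper_width: 0.0138
grip_force: 107.7
('first shift', array([ -0.7,  -1.4, 117.1]), 'then yaw', np.float64(0.002), '| ang', np.float64(-149.9))
```

```bash
python3 -m inch '[[[-0.7,-1.4,25],0,0],[[0,0,25],0,0],[[0,0,10],0,0],[[0,0,0],0,0],[[0,0,0],0,0]]'
python3 - <<'E'
from h import *
print(to([.4700,.2513,.0593],210))
E
```

```text
t: 14.72
ee_pos: [0.4708, 0.2507, 0.1176]
tcp_rot: [[-0.866, -0.5, 0.001], [-0.5, 0.866, 0.0], [-0.001, -0.0, -1.0]]
force: [0.6, -0.1, -1.8]
gripper_width: 0.0138
grip_force: 107.6
('first shift', array([ 0.4,  1. , 58.3]), 'then yaw', np.float64(-0.0), '| ang', np.float64(-150.0))
```

```bash
python3 -m inch '[[[0.4,1,20],0,0],[[0,0,20],0,0],[[0,0,10],0,0],[[0,0,3],0,0],[[0,0,1],0,0]]'
python3 -m inch '[[[0,0,1],0,0],[[0,0,1],0,0],[[0,0,1],0,0],[[0,0,1],0,0],[[0,0,0],0,0]]'
```

```text
t: 15.35
ee_pos: [0.4701, 0.2511, 0.0634]
tcp_rot: [[-0.866, -0.5, 0.001], [-0.5, 0.866, 0.0], [-0.001, -0.0, -1.0]]
force: [0.3, -0.8, -1.5]
gripper_width: 0.0138
grip_force: 107.7
t: 15.98
ee_pos: [0.4692, 0.2506, 0.0605]
tcp_rot: [[-0.866, -0.5, 0.001], [-0.5, 0.866, -0.0], [-0.0, -0.001, -1.0]]
force: [-8.8, -5.1, 19.2]
gripper_width: 0.0135
grip_force: 110.6
```

```bash
python3 -m inch '[[[0,0,0],0,0],[[0,0,0],0,0],[[0,0,0],0,0],[[0,0,0.5],0,0],[[0,0,0],0,0]]' 22
python3 -m inch '[[[0,0,0],0,20],[[0,0,0],0,30],[[0,0,0],0,36],[[0,0,0],0,36],[[0,0,0],0,36]]' 40
python3 -m inch '[[[0,0,-30],0,36],[[0,0,-45],0,36],[[0,0,-45],0,45],[[0,0,-15],0,45],[[0,0,0],0,45]]'
python3 - <<'E'
from h import *
s,c,im,d=look('wrist','w6');print(s['ee_pos'])
z=np.load('w6.npz');print(handle(im,z,(285,90,345,250),.083))
hc=np.array([.5546,.3001,.077])+.113*np.array([-.866,-.5,0]);print(hc,proj(hc,z))
X=cloud(d,z);zt=X[140:215,309:322].reshape(-1,3);zt=zt[~np.isnan(zt[:,2])];u=(zt[:,:2]-hc[:2])@[-.866,-.5];print('slope outward',np.polyfit(u,zt[:,2],1))
E
```

```text
t: 16.6
ee_pos: [0.469, 0.2505, 0.0603]
tcp_rot: [[-0.866, -0.5, 0.001], [-0.5, 0.866, -0.001], [-0.0, -0.001, -1.0]]
force: [-10.8, -6.4, 21.7]
gripper_width: 0.0135
grip_force: 111.0
t: 17.23
ee_pos: [0.4697, 0.251, 0.0582]
tcp_rot: [[-0.866, -0.5, -0.0], [-0.5, 0.866, -0.0], [0.0, 0.0, -1.0]]
force: [-0.6, -1.1, -0.4]
gripper_width: 0.036
grip_force: 0.0
t: 17.85
ee_pos: [0.4699, 0.2511, 0.1937]
tcp_rot: [[-0.866, -0.5, 0.001], [-0.5, 0.866, 0.0], [-0.001, -0.0, -1.0]]
force: [0.4, 0.3, -0.7]
gripper_width: 0.0448
grip_force: 0.0
[0.46993843 0.25109813 0.19369896]
{'rect': array([456. , 242.7]), 'wh': array([87.6, 15.1]), 'mean': array([455.4, 242.7]), 'ang': np.float64(29.9)}
[0.456742 0.2436   0.077   ] [[315.17735365 175.72663372]]
slope outward [0.00252839 0.0837878 ]
```

View pics/w6.png

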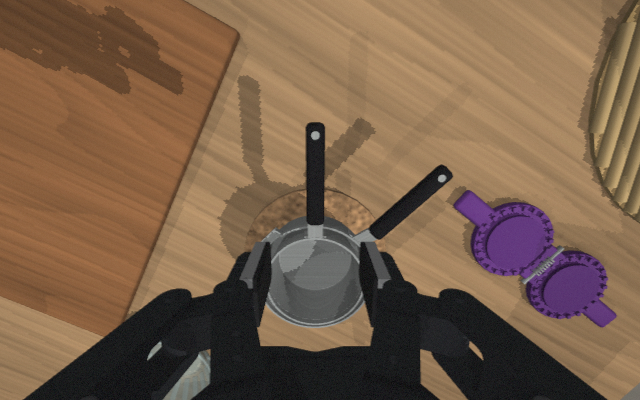

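The medium pan is nested: its handle is at (316,125)-(316,222), about 45° from the large pan's handle at (410,205), and it stands level. Next is the small pan.

```bash
python3 -m inch '[[[17,-48,-3],0,45],[[17,-49,-2],0,45],[[17,-49,-2],0,45],[[17,-49,-2],0,45],[[17,-49,-1],0,45]]' 60
python3 -m inch '[[[17,-49,-1],0,45],[[17,-49,0],0,45],[[17,-47,0],0,45],[[0,0,0],0.175,45],[[0,0,0],0.174,45]]'
python3 - <<'E'
from h import *
s,c,im,d=look('wrist','w7');print(s['ee_pos'])
z=np.load('w7.npz')
print('expect px',proj([.545,-.1545,.096],z))
print(handle(im,z,(275,80,355,255),.096))
E
```

```text
t: 18.52
ee_pos: [0.5174, -0.0044, 0.2016]
tcp_rot: [[-0.866, -0.5, -0.003], [-0.5, 0.866, 0.001], [0.002, 0.002, -1.0]]
force: [1.0, 0.1, 0.4]
gripper_width: 0.0449
grip_force: 0.0
t: 19.15
ee_pos: [0.5455, -0.1546, 0.2018]
tcp_rot: [[-0.986, -0.166, -0.004], [-0.166, 0.986, 0.002], [0.003, 0.002, -1.0]]
force: [0.0, 0.5, 0.6]
gripper_width: 0.0449
grip_force: 0.0
[ 0.54554116 -0.15461119  0.20182912]
expect px [[314.76437628 195.96343686]]
{'rect': array([ 544.2, -155.5]), 'wh': array([87.4, 14.2]), 'mean': array([ 544. , -155.4]), 'ang': np.float64(9.8)}
```

```bash
python3 -m inch '[[[-14,-0.7,40],-0.004,45],[[0,0,45],0,45],[[0,0,31],0,45],[[0,0,15],0,45],[[0,0,0],0,45]]' 100
python3 -m inch '[[[0,0,0],0,0],[[0,0,0],0,0],[[0,0,0],0,0],[[0,0,0],0,0],[[0,0,-10],0,0]]' 110
python3 -m inch '[[[0,0,-25],0,0],[[0,0,-35],0,0],[[0,0,-35],0,0],[[0,0,-15],0,0],[[0,0,0],0,0]]' 110
```

```text
t: 19.82
ee_pos: [0.5595, -0.1519, 0.0722]
tcp_rot: [[-0.984, -0.178, -0.002], [-0.178, 0.984, 0.001], [0.002, 0.001, -1.0]]
force: [0.6, -0.4, 1.3]
gripper_width: 0.0448
grip_force: 0.0
t: 20.45
ee_pos: [0.5597, -0.152, 0.0833]
tcp_rot: [[-0.984, -0.177, -0.001], [-0.177, 0.984, 0.001], [0.001, 0.001, -1.0]]
force: [0.3, 0.1, -2.0]
gripper_width: 0.0134
grip_force: 107.4
t: 21.08
ee_pos: [0.5604, -0.1522, 0.1938]
tcp_rot: [[-0.984, -0.177, 0.001], [-0.177, 0.984, -0.0], [-0.001, -0.001, -1.0]]
force: [0.0, 0.6, -1.9]
gripper_width: 0.0134
grip_force: 107.6
```

```bash
python3 -m inch '[[[-4,20,0],0,0],[[-4,40,0],0,0],[[-4,50,0],0,0],[[-4,50,0],0,0],[[-4,50,0],0,0]]' 110
python3 -m inch '[[[-4,50,0],0,0],[[-4,50,0],0,0],[[-4,40,0],0,0],[[-4,17,0],0,0],[[0,0,0],-0.131,0]]'
python3 -m inch '[[[0,0,0],-0.167,0],[[0,0,0],-0.167,0],[[0,0,0],-0.167,0],[[0,0,0],-0.167,0],[[0,0,0],-0.166,0]]'
python3 -m inch '[[[0,0,10],-0.166,0],[[0,0,20],0,0],[[0,0,15],0,0],[[0,0,0],0,0],[[0,0,0],0,0]]'
python3 - <<'E'
from h import *
print(to([.5310,.2154,.0685],255))
E
```

```text
t: 21.7
ee_pos: [0.5413, 0.0605, 0.1919]
tcp_rot: [[-0.984, -0.178, -0.002], [-0.178, 0.984, 0.0], [0.002, 0.001, -1.0]]
force: [0.7, 0.5, -2.4]
gripper_width: 0.0137
grip_force: 107.6
t: 22.32
ee_pos: [0.5297, 0.2169, 0.1922]
tcp_rot: [[-0.951, -0.309, -0.002], [-0.309, 0.951, -0.0], [0.002, 0.0, -1.0]]
force: [0.2, 0.4, -1.5]
gripper_width: 0.0135
grip_force: 107.7
t: 22.95
ee_pos: [0.5301, 0.2151, 0.1924]
tcp_rot: [[-0.41, -0.912, -0.002], [-0.912, 0.41, -0.001], [0.001, 0.001, -1.0]]
force: [1.0, -0.2, -1.9]
gripper_width: 0.0137
grip_force: 107.7
t: 23.58
ee_pos: [0.5307, 0.2154, 0.1487]
tcp_rot: [[-0.259, -0.966, 0.0], [-0.966, 0.259, 0.0], [-0.0, -0.0, -1.0]]
force: [0.1, 0.2, -2.1]
gripper_width: 0.0134
grip_force: 107.6
('first shift', array([-0.1, -0.2, 80.2]), 'then yaw', np.float64(-0.0), '| ang', np.float64(-105.0))
```

```bash
python3 -m inch '[[[0,0,20],0,0],[[0,0,25],0,0],[[0,0,20],0,0],[[0,0,8],0,0],[[0,0,2],0,0]]'
python3 -m inch '[[[0,0,1],0,0],[[0,0,1],0,0],[[0,0,1],0,0],[[0,0,0.5],0,0],[[0,0,0],0,0]]'
```

```text
t: 24.2
ee_pos: [0.5308, 0.2155, 0.0737]
tcp_rot: [[-0.259, -0.966, 0.0], [-0.966, 0.259, 0.0], [-0.0, -0.0, -1.0]]
force: [0.6, -0.2, -2.3]
gripper_width: 0.0136
grip_force: 107.7
t: 24.82
ee_pos: [0.5308, 0.2152, 0.0708]
tcp_rot: [[-0.259, -0.966, 0.001], [-0.966, 0.259, -0.0], [-0.0, -0.001, -1.0]]
force: [-0.5, -2.8, 5.6]
gripper_width: 0.0137
grip_force: 108.9
```

```bash
python3 -m inch '[[[0,0,0.5],0,0],[[0,0,0.5],0,0],[[0,0,0],0,0],[[0,0,0],0,0],[[0,0,0],0,0]]'
python3 -m inch '[[[0,0,0],0,18],[[0,0,0],0,26],[[0,0,0],0,36],[[0,0,0],0,36],[[0,0,0],0,36]]' 40
python3 -m inch '[[[0,0,-30],0,36],[[0,0,-45],0,36],[[0,0,-45],0,45],[[0,0,-10],0,45],[[0,0,0],0,45]]'
python3 - <<'E'
from h import *
s,c,im,d=look('wrist','w8');print(s['ee_pos'])
z=np.load('w8.npz');print(handle(im,z,(285,90,345,250),.092))
t=np.array([-.2588,-.9659]);hc=np.r_[np.array([.5541,.2995])+.103*t,.092];print(hc,proj(hc,z))
X=cloud(d,z);zt=X[140:215,309:322].reshape(-1,3);zt=zt[~np.isnan(zt[:,2])];u=(zt[:,:2]-hc[:2])@t;print('slope outward',np.polyfit(u,zt[:,2],1))
E
```

```text
t: 25.45
ee_pos: [0.5309, 0.2148, 0.0704]
tcp_rot: [[-0.259, -0.966, 0.002], [-0.966, 0.259, -0.001], [0.0, -0.002, -1.0]]
force: [-3.4, -5.6, 12.7]
gripper_width: 0.014
grip_force: 109.7
t: 26.08
ee_pos: [0.5305, 0.2154, 0.0687]
tcp_rot: [[-0.259, -0.966, -0.0], [-0.966, 0.259, -0.0], [0.0, 0.0, -1.0]]
force: [-0.1, 0.3, -1.1]
gripper_width: 0.0361
grip_force: 0.0
t: 26.7
ee_pos: [0.5306, 0.2154, 0.1989]
tcp_rot: [[-0.259, -0.966, 0.001], [-0.966, 0.259, 0.0], [-0.0, -0.001, -1.0]]
force: [-0.3, 0.7, -0.6]
gripper_width: 0.0447
grip_force: 0.0
[0.53061097 0.21543353 0.19892189]
{'rect': array([527.9, 199.3]), 'wh': array([87.5, 15.7]), 'mean': array([527.1, 199.2]), 'ang': np.float64(75.0)}
[0.5274436 0.2000123 0.092    ] [[314.31781372 178.16311557]]
slope outward [0.0013323  0.09277267]
```

View pics/w8.png

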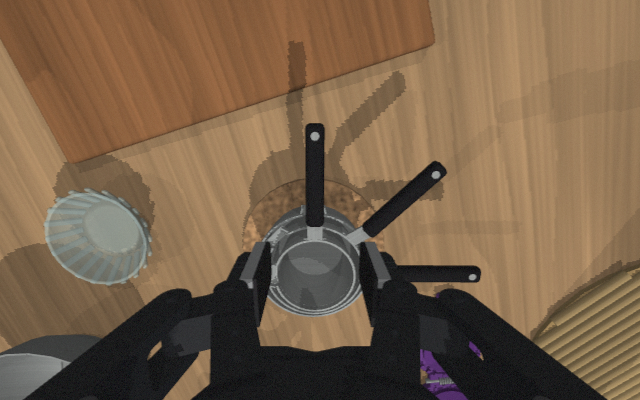

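All three pans are nested and fanned, with the handle tips at (315,130), (437,172) and (475,275), and the small pan is level. The last item is the lid.

```bash
python3 -m inch '[[[30,-8,-10],0,45],[[54,-15,-10],0,45],[[54,-15,0],0,45],[[54,-15,0],0,45],[[54,-15,0],0,45]]' 60
python3 -m inch '[[[54,-15,0],0,45],[[54,-15,0],0,45],[[54,-15,0],0,45],[[54,-15,0],0,45],[[54,-15,0],0,45]]'
python3 -m inch '[[[54,-15,10],0,45],[[19,-6,10],0,45],[[0,0,0],0.162,45],[[0,0,0],0.162,45],[[0,0,0],0.162,45]]'
python3 -m inch '[[[0,0,0],0.162,45],[[0,0,0],0.162,45],[[0,0,0],0.162,45],[[0,0,0],0.162,45],[[0,0,0],0,45]]'
python3 - <<'E'
from h import *
s,c,im,d=look('wrist','w9');z=np.load('w9.npz');print(s['ee_pos'])
L=np.array([.5180,-.3985,.024]);p=proj(L,z)[0];print('px',p)
u,v=p.astype(int);b=75;g=im[v-b:v+b,u-b:u+b].astype(int)
sat=np.ptp(g,axis=2);m=((sat<30)&(g.max(2)>60)).astype(np.uint8)|(g.max(2)<50).astype(np.uint8)
n,l,st,ce=cv2.connectedComponentsWithStats(cv2.morphologyEx(m,cv2.MORPH_OPEN,np.ones((3,3))))
i=l[b,b];k=(l==i).astype(np.uint8);cn=max(cv2.findContours(k,0,1)[0],key=cv2.contourArea)[:,0]+[u-b,v-b]
P=cast(cn,.023,z)[:,:2]*1e3;q=L[:2]*1e3
for _ in range(6):
    r=np.linalg.norm(P-q,axis=1);kk=np.abs(r-40.5)<2.5;q=least_squares(lambda q:np.linalg.norm(P[kk]-q,axis=1)-40.5,q).x
r=np.linalg.norm(P-q,axis=1);a=np.degrees(np.arctan2(*(P-q).T[::-1]));o=r>42.5
print('area',st[i],'lid',q.round(1),kk.sum(),len(P));print(np.c_[a[o],r[o]].round(1)[::2].tolist())
kn=(im[v-60:v+40,u-40:u+40].max(2)<45);vv,uu=np.nonzero(kn);print('knob',kn.sum(),cast([[uu.mean()+u-40,vv.mean()+v-60]],.048,z)*1e3)
E
```

```text
t: 27.38
ee_pos: [0.5318, -0.0414, 0.2171]
tcp_rot: [[-0.259, -0.966, -0.003], [-0.966, 0.259, 0.001], [0.0, 0.003, -1.0]]
force: [1.4, 0.1, 0.0]
gripper_width: 0.0449
grip_force: 0.0
t: 28.0
ee_pos: [0.5345, -0.3216, 0.2168]
tcp_rot: [[-0.259, -0.966, -0.002], [-0.966, 0.259, 0.002], [-0.001, 0.003, -1.0]]
force: [0.3, 0.2, 0.4]
gripper_width: 0.0452
grip_force: 0.0
t: 28.62
ee_pos: [0.5364, -0.395, 0.1971]
tcp_rot: [[-0.683, -0.73, -0.002], [-0.73, 0.683, 0.002], [-0.0, 0.003, -1.0]]
force: [0.0, -0.6, -0.1]
gripper_width: 0.0451
grip_force: 0.0
t: 29.25
ee_pos: [0.5365, -0.395, 0.1975]
tcp_rot: [[-0.984, -0.176, -0.002], [-0.176, 0.984, 0.002], [0.001, 0.002, -1.0]]
force: [-0.1, -0.7, -0.3]
gripper_width: 0.0452
grip_force: 0.0
[ 0.53649639 -0.39504518  0.19753502]
px [314.38134774 160.60098312]
area [  37   36   77   82 4714] lid [ 518.5 -399. ] 209 225
[[3.2, 43.3], [4.9, 45.5], [7.6, 45.4], [10.4, 45.3], [13.1, 45.4], [15.9, 45.5], [18.6, 45.8], [20.2, 44.9], [20.7, 42.6]]
knob 403 [[ 517.31318874 -399.29515795   48.        ]]
```

```bash
python3 -m inch '[[[18.6,-0.7,40],0,45],[[0,0,50],0,45],[[0,0,45],0,45],[[0,0,28],0,45],[[0,0,5],0,45]]' 45
python3 -m inch '[[[0,0,3],0,45],[[0,0,0],0,45],[[0,0,0],0,40],[[0,0,0],0,30],[[0,0,0],0,0]]' 45
python3 -m inch '[[[0,0,0],0,0],[[0,0,0],0,0],[[0,0,0],0,0],[[0,0,-5],0,0],[[0,0,0],0,0]]' 45
```

```text
t: 29.92
ee_pos: [0.5174, -0.3987, 0.0285]
tcp_rot: [[-0.984, -0.177, -0.003], [-0.177, 0.984, 0.003], [0.002, 0.004, -1.0]]
force: [-0.5, 0.4, 0.1]
gripper_width: 0.0453
grip_force: 0.0
t: 30.55
ee_pos: [0.5186, -0.4001, 0.0286]
tcp_rot: [[-0.985, -0.174, 0.001], [-0.174, 0.985, -0.001], [-0.001, -0.001, -1.0]]
force: [-0.2, -0.2, 4.8]
gripper_width: 0.0214
grip_force: 43.9
t: 31.18
ee_pos: [0.5185, -0.4, 0.0332]
tcp_rot: [[-0.985, -0.174, 0.0], [-0.174, 0.985, -0.0], [-0.0, -0.0, -1.0]]
force: [0.5, 0.2, -0.9]
gripper_width: 0.0213
grip_force: 44.0
```

```bash
python3 -m inch '[[[0,0,-20],0,0],[[0,0,-40],0,0],[[0,0,-45],0,0],[[0,0,-25],0,0],[[-6,26,0],0,0]]' 45
python3 -m inch '[[[-12,52,0],0,0],[[-12,52,0],0,0],[[-12,52,0],0,0],[[-12,52,0],0,0],[[-12,52,0],0,0]]'
python3 -m inch '[[[-12,52,0],0,0],[[-12,52,0],0,0],[[-12,52,0],0,0],[[-12,52,0],0,0],[[-12,52,0],0,0]]'
python3 -m inch '[[[-12,52,0],0,0],[[-12,52,0],0,0],[[-7,32,0],0,0],[[0,0,0],0.157,0],[[0,0,0],0.157,0]]'
python3 -m inch '[[[0,0,0],0.157,0],[[0,0,0],0,0],[[0,0,0],0,0],[[0,0,0],0,0],[[0,0,0],0,0]]'
python3 - <<'E'
from h import *
print(to([.5546,.2990,.1],163))
z=np.load('w8.npz');X=cloud(z['d'],z);im=z['im']
q=np.array([.5546,.2988]);r=np.linalg.norm(X[:,:,:2]-q,axis=2);m=(r<.047)&(np.abs(X[:,:,2]-.0765)<.004)&(im.max(2)>70)
P=X[m]*1e3;print(len(P),P[:,2].mean())
v,u=np.nonzero(m);P=cast(np.c_[u,v],.076,z)[:,:2]*1e3
f=least_squares(lambda q:np.linalg.norm(P-q,axis=1)-39,q*1e3,loss='soft_l1');print(f.x,np.median(np.abs(f.fun)));r=np.linalg.norm(P-f.x,axis=1);a=np.degrees(np.arctan2(*(P-f.x).T[::-1]));print(np.percentile(r,[5,50,95]),np.histogram(a,18,(-180,180))[0],'far',np.c_[a,r][r>42].round().tolist()[:20])
E
```

```text
t: 31.8
ee_pos: [0.5203, -0.3749, 0.1648]
tcp_rot: [[-0.985, -0.173, 0.003], [-0.173, 0.985, -0.003], [-0.002, -0.003, -1.0]]
force: [-0.5, 1.5, -0.9]
gripper_width: 0.0214
grip_force: 44.2
t: 32.42
ee_pos: [0.5334, -0.1051, 0.1628]
tcp_rot: [[-0.985, -0.174, -0.0], [-0.174, 0.985, 0.0], [0.0, 0.0, -1.0]]
force: [1.2, 0.8, -0.5]
gripper_width: 0.0213
grip_force: 44.2
t: 33.05
ee_pos: [0.5472, 0.1614, 0.1628]
tcp_rot: [[-0.985, -0.174, 0.0], [-0.174, 0.985, -0.0], [-0.0, -0.0, -1.0]]
force: [0.4, -0.7, -0.4]
gripper_width: 0.0212
grip_force: 44.2
t: 33.67
ee_pos: [0.5538, 0.2997, 0.1623]
tcp_rot: [[-0.99, 0.142, -0.001], [0.142, 0.99, -0.0], [0.001, -0.0, -1.0]]
force: [-0.4, -0.2, -0.7]
gripper_width: 0.0214
grip_force: 44.3
t: 34.3
ee_pos: [0.5541, 0.299, 0.1629]
tcp_rot: [[-0.957, 0.291, -0.0], [0.291, 0.957, -0.0], [-0.0, -0.0, -1.0]]
force: [0.4, 0.3, -1.7]
gripper_width: 0.021
grip_force: 44.3
('first shift', array([-0.4,  0.2, 62.9]), 'then yaw', np.float64(0.002), '| ang', np.float64(163.1))
840 76.15981843295792
[554.18477298 298.34892096] 1.0549144433370863
[37.01959855 39.19692    42.33933041] [ 34  40  52 101  75  50  37  29   9  53  48  50  42  54  52  49  38  27] far [[-100.0, 44.0], [-101.0, 44.0], [-103.0, 44.0], [-104.0, 44.0], [-106.0, 44.0], [-110.0, 44.0], [-111.0, 44.0], [-96.0, 44.0], [-98.0, 43.0], [-99.0, 43.0], [-100.0, 43.0], [-101.0, 43.0], [-103.0, 43.0], [-104.0, 43.0], [-106.0, 43.0], [-108.0, 43.0], [-109.0, 43.0], [-110.0, 43.0], [-111.0, 43.0], [-113.0, 43.0]]
```

```bash
python3 -m inch '[[[0,0,20],0,0],[[0,0,30],0,0],[[0,0,15],0,0],[[0,0,4],0,0],[[0,0,0],0,0]]'
python3 - <<'E'
from h import *
print(to([.5544,.2988,.0826],163))
E
```

```text
t: 34.92
ee_pos: [0.5544, 0.2991, 0.0944]
tcp_rot: [[-0.957, 0.291, 0.001], [0.291, 0.957, 0.0], [-0.0, 0.0, -1.0]]
force: [-0.4, -0.0, -0.3]
gripper_width: 0.0214
grip_force: 44.2
('first shift', array([-0. , -0.3, 11.8]), 'then yaw', np.float64(0.001), '| ang', np.float64(163.1))
```

```bash
python3 -m inch '[[[0,-0.3,2],0,0],[[0,0,2],0,0],[[0,0,1.5],0,0],[[0,0,0.5],0,0],[[0,0,0],0,0]]'
python3 -m inch '[[[0,0,1],0,0],[[0,0,0.5],0,0],[[0,0,0.5],0,0],[[0,0,0.5],0,0],[[0,0,0],0,0]]'
```

```text
t: 35.55
ee_pos: [0.5541, 0.2987, 0.0879]
tcp_rot: [[-0.957, 0.291, -0.0], [0.291, 0.957, 0.0], [0.0, -0.0, -1.0]]
force: [0.1, 0.2, -0.2]
gripper_width: 0.0213
grip_force: 44.2
t: 36.17
ee_pos: [0.5541, 0.2987, 0.0853]
tcp_rot: [[-0.957, 0.292, -0.0], [0.292, 0.957, -0.0], [0.0, -0.0, -1.0]]
force: [-0.3, -0.2, -1.5]
gripper_width: 0.0213
grip_force: 44.2
```

```bash
python3 -m inch '[[[0,0,0.5],0,0],[[0,0,0.5],0,0],[[0,0,0.5],0,0],[[0,0,0],0,0],[[0,0,0],0,0]]'
python3 -m inch '[[[0,0,0.5],0,0],[[0,0,0.4],0,0],[[0,0,0.4],0,0],[[0,0,0],0,0],[[0,0,0],0,0]]'
```

```text
t: 36.8
ee_pos: [0.5541, 0.2987, 0.0839]
tcp_rot: [[-0.957, 0.292, 0.0], [0.292, 0.957, 0.0], [-0.0, 0.0, -1.0]]
force: [-0.5, -0.4, -0.6]
gripper_width: 0.0213
grip_force: 44.2
t: 37.42
ee_pos: [0.5541, 0.2987, 0.0826]
tcp_rot: [[-0.957, 0.291, 0.0], [0.291, 0.957, 0.0], [-0.0, 0.0, -1.0]]
force: [-0.7, -0.8, 0.4]
gripper_width: 0.021
grip_force: 44.2
```

Contact should come at about .0826, so I'll ease down until the force rises.

```bash
python3 -m inch '[[[0,0,0.4],0,0],[[0,0,0.4],0,0],[[0,0,0],0,0],[[0,0,0],0,0],[[0,0,0],0,0]]'
```

```text
t: 38.05
ee_pos: [0.5542, 0.2988, 0.0826]
tcp_rot: [[-0.957, 0.291, 0.001], [0.291, 0.957, 0.0], [-0.001, 0.001, -1.0]]
force: [-2.9, -0.6, 6.7]
gripper_width: 0.0212
grip_force: 44.8
```

Contact came at exactly the predicted height, so the tongue is in the lip. I'll release, retreat and check.

```bash
python3 -m inch '[[[0,0,-0.3],0,0],[[0,0,0],0,24],[[0,0,0],0,30],[[0,0,0],0,38],[[0,0,0],0,38]]' 30
python3 -m inch '[[[0,0,-10],0,38],[[0,0,-30],0,38],[[0,0,-45],0,40],[[0,0,-45],0,40],[[0,0,-15],0,40]]'
python3 -m inch '[[[-40,0,0],0,40],[[-40,0,0],0,40],[[-10,0,0],0,40],[[0,0,0],0,40],[[0,0,0],0,40]]'
python3 - <<'E'
from h import *
s,c,im,d=look('wrist','w10');print(s['ee_pos'],s['force'])
z=np.load('w10.npz');p=proj([.5544,.2988,.08],z)[0].astype(int);print(p)
x0,y0=np.clip(p-[160,120],0,[320,160])
cv2.imwrite('pics/c10.png',cv2.resize(im[y0:y0+240,x0:x0+320,::-1],None,fx=2.5,fy=2.5,interpolation=cv2.INTER_CUBIC));print(x0,y0)
X=cloud(d,z);q=np.array([.5544,.2988]);r=np.linalg.norm(X[:,:,:2]-q,axis=2);m=(r<.037)&(r>.018)&(np.abs(X[:,:,2]-.078)<.006)
P=X[m];A=np.c_[P[:,:2]-q,np.ones(len(P))];print('plate plane (slopes, z)',np.linalg.lstsq(A,P[:,2],rcond=None)[0],len(P))
E
```

```text
t: 38.67
ee_pos: [0.554, 0.2987, 0.0819]
tcp_rot: [[-0.957, 0.292, -0.0], [0.292, 0.957, -0.0], [0.0, -0.0, -1.0]]
force: [0.5, -0.5, -0.3]
gripper_width: 0.0381
grip_force: 0.0
t: 39.3
ee_pos: [0.5548, 0.299, 0.2309]
tcp_rot: [[-0.957, 0.291, 0.005], [0.291, 0.957, 0.002], [-0.004, 0.003, -1.0]]
force: [-0.1, 0.2, 0.8]
gripper_width: 0.0399
grip_force: 0.0
t: 39.92
ee_pos: [0.6392, 0.273, 0.2272]
tcp_rot: [[-0.957, 0.291, -0.0], [0.291, 0.957, 0.0], [0.0, -0.0, -1.0]]
force: [-0.2, 0.8, 0.7]
gripper_width: 0.0398
grip_force: 0.0
[0.63915806 0.27295482 0.22720038] [-0.15657015  0.82279082  0.7013913 ]
[314  88]
154 0
plate plane (slopes, z) [-0.0015983  -0.00124156  0.07948712] 4285
```

View pics/c10.png

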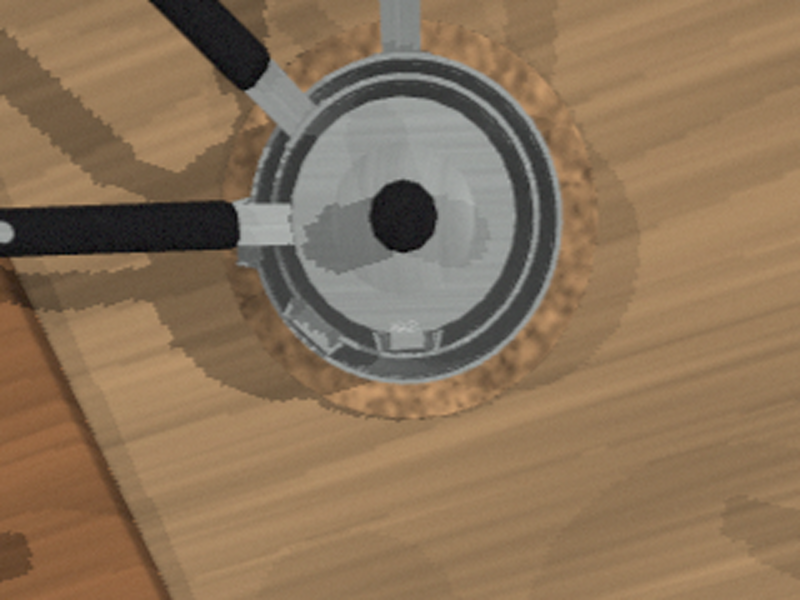

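The tongue sits centred in the small pan's lip at (406,340). The lid plate is level to 0.1° at z = 79.5 mm (78 mm nominal, plus about 1.5 mm depth bias). The pans are concentric and the board is clear.

```bash
python3 -c "
from plant import manip;print(manip.job_done())"
```

```text
the job is handed in; nothing more can be done
None
```

The job is handed in at about 40 s: the three pans are nested on the middle of the mat with their handles at 165°, 210° and 255°, and the lid is on the small pan, level, with its tongue in the lip.

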